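# Load the dry bath before a cell sort

## Task

Warm the reagents for the next sort: take the four capped vessels (round bottle, square bottle, jar, slim tube) out of the steel tray and stand each one in the dry bath, in the heating block whose bore matches its shape and size, lowered gently, not dropped, until it stands upright on the bottom of the bore. Keep the vessels upright throughout and leave the little bead dropper bottle where it stands in the tray.

Things in the scene. Friction and masses are not known exactly. Their poses are not given: they have to be found in the camera images.
- round_bottle: Round amber glass bottle with a paper label and a blue screw cap, 105 mm tall in all: body 56 mm across up to 62 mm, narrowing to a 38 mm neck at 75 mm, cap 50 mm across from 80 to 105 mm; about 0.22 kg. Grip it by the cap. Loose; origin at the centre of its underside, z up through the cap.
- jar: Short round white plastic jar with a red screw lid, 72 mm tall in all: body 42 mm across, lid 45 mm across from 54 to 72 mm; about 0.09 kg. Grip it by the lid. Loose; origin at the centre of its underside, z up through the cap.
- slim_tube: Slim round white self-standing sample tube with a blue cap, 116 mm tall in all: body 30 mm across with a flat foot, cap 35 mm across from 100 to 116 mm; about 0.07 kg. Grip it by the cap. Loose; origin at the centre of its underside, z up through the cap.
- square_bottle: White plastic bottle of square section with a round white screw cap, 100 mm tall in all: body 48 x 48 mm up to 62 mm (corners rounded 4 mm), narrowing to a 32 mm neck at 70 mm, cap 38 mm across from 75 to 100 mm; about 0.14 kg. Grip it by the cap. Loose; origin at the centre of its underside, z up through the cap. x and y are square to its flat sides; any quarter turn fits.
- block_large_round: Fixed aluminium heating block in the dry bath, 90 x 90 x 50 mm, with one bore in its centre: round, 64 mm across, 35 mm deep, 4 mm 45-degree chamfer round the mouth. Made for the round bottle (56 mm). Origin: centre of the block's underside, z up; bore floor at z = 15 mm, top face at z = 50 mm (83 mm above the bench); x and y along the block's sides.
- block_medium_round: Fixed aluminium heating block in the dry bath, 90 x 90 x 50 mm, with one bore in its centre: round, 50 mm across, 35 mm deep, 4 mm 45-degree chamfer round the mouth. Made for the jar (42 mm). Origin: centre of the block's underside, z up; bore floor at z = 15 mm, top face at z = 50 mm (83 mm above the bench); x and y along the block's sides.
- block_small_round: Fixed aluminium heating block in the dry bath, 90 x 90 x 50 mm, with one bore in its centre: round, 38 mm across, 35 mm deep, 4 mm 45-degree chamfer round the mouth. Made for the slim tube (30 mm). Origin: centre of the block's underside, z up; bore floor at z = 15 mm, top face at z = 50 mm (83 mm above the bench); x and y along the block's sides.
- block_square: Fixed aluminium heating block in the dry bath, 90 x 90 x 50 mm, with one bore in its centre: square, 58 x 58 mm, 35 mm deep, 4 mm 45-degree chamfer round the mouth. Made for the square bottle (48 mm). Origin: centre of the block's underside, z up; bore floor at z = 15 mm, top face at z = 50 mm (83 mm above the bench); x and y square to the bore's sides.
- bead_bottle: Bystander: tiny white dropper bottle, black pointed cap, 25 mm across, 64 mm tall, loose near the middle of the fixed steel tray (225 x 245 mm, rim 18 mm high, floor 3 mm thick), among the four vessels, which stand over 20 mm clear of it and each other. Origin: centre of its underside. The tray is on one side of the robot's centre line, the dry bath on the other; sides change.
- dry_bath: Dry bath: fixed white box, 214 x 214 mm and 85 mm high, with a grey sloping control console on its -x side that reaches 62 mm farther out and stays lower than the box. Its four heating blocks sit two by two in its recess, centres 94 mm apart, sides along its x and y; which block is where changes. Origin: bench level, under the middle of the four blocks.
Mind the look-alikes: they are no part of the job. Leave any green or red look-alike of the slim_tube alone.

How it is judged (in metres and radians):
At the end, for the whole second after the job is handed in: The round bottle stands in the large round bore, the jar in the medium round bore, the slim tube in the small round bore and the square bottle in the square bore: each within 12 mm of the bore's axis, its foot within 4 mm of the bore's floor, leaning less than 0.1 rad, released and at rest (horizontal distance between round_bottle and block_large_round below 0.012 m and z of round_bottle in the frame of block_large_round below 0.019 m and angle between each of round_bottle, jar, slim_tube, square_bottle's own z axis and vertical below 0.1 rad and linear speed of each of round_bottle, jar, slim_tube, square_bottle below 0.02 m/s and horizontal distance between jar and block_medium_round below 0.012 m and z of jar in the frame of block_medium_round below 0.019 m and horizontal distance between slim_tube and block_small_round below 0.012 m and z of slim_tube in the frame of block_small_round below 0.019 m and horizontal distance between square_bottle and block_square below 0.012 m and z of square_bottle in the frame of block_square below 0.019 m); the robot touches nothing.
It fails at once if a vessel is dropped into its bore (in the bore, faster than 0.5 m/s) ((horizontal distance between round_bottle and block_large_round below 0.02 m and z of round_bottle in the frame of block_large_round below 0.04 m and linear speed of round_bottle above 0.5 m/s) or (horizontal distance between jar and block_medium_round below 0.02 m and z of jar in the frame of block_medium_round below 0.04 m and linear speed of jar above 0.5 m/s) or (horizontal distance between slim_tube and block_small_round below 0.02 m and z of slim_tube in the frame of block_small_round below 0.04 m and linear speed of slim_tube above 0.5 m/s) or (horizontal distance between square_bottle and block_square below 0.02 m and z of square_bottle in the frame of block_square below 0.04 m and linear speed of square_bottle above 0.5 m/s)).
It fails at once if a vessel is tipped over (leans more than 0.6 rad) (angle between any of round_bottle, jar, slim_tube, square_bottle's own z axis and vertical above 0.6 rad).
It fails at once if the bead dropper bottle is shifted by more than 20 mm or tipped more than 0.3 rad (distance of bead_bottle from where it was at the start of the episode above 0.02 m or angle between bead_bottle's own z axis and vertical above 0.3 rad).
It also fails if it takes over 112 s, if anything falls off the work surface, if the arm or the gripper's body presses on something with over 40 N, if the wrist force passes 120 N, or if a joint passes its speed limit or range.

## Robot

A 6-joint arm with a two-finger parallel gripper is mounted at the origin on the work surface. World frame = base frame: x ahead of the robot, y to its left, z up, the work surface at z = 0. Lengths are in m, angles in degrees, forces in N, time in s.
With the tool pointing down it reaches from about 0.275 to 0.825 m from the base axis. Payload 4.9 kg.
Tool frame: the origin (TCP) lies at the very end of the fingers, on their centre line; the grasp point (between the pads) lies 19 mm behind it; z points along the fingers, y is the line along which they close (so a half turn about z gives the same grasp; the last joint's range is limited). The gripper opens to 85 mm and grips with 20 to 120 N. Pads are 22 mm wide; open, the fingers measure 114 mm over their backs; the gripper's body (76 mm by 85 mm) begins 54 mm behind the grasp point. The pads swing forward as they close: fully open they stand 13 mm farther back than shut.
Start: joints at [63.53, 18.69, -11.035, 60.275, 0, 82.311], TCP at [0.177, 0.521, 0.231] pointing down, gripper open.
Joint ranges: [-152.03, 152.03], [-55.5, 102.48], [-74.3, 77.21], [-110.64, 120.58], [-84.22, 78.4], [-180, 180]. Speed limits (degrees/s): [147.25, 147.25, 180, 180, 180, 180].

## Interface

Orientations are given as a 3x3 rotation matrix whose columns are the frame's x, y, z axes.
In Python, from rig import sensors, viewer, manip gives the robot as it stands.
- The arm moves only by the shell command python3 -m inch 'ROWS'. ROWS is JSON, a list of rows, each a list of 3 entries, a list of its own where there are three numbers: the opening, from 0 (shut) to 1 (fully open), then the shift along the tool's x, y, z in units of 0.025 m (1.0 is 0.025 m), then the turn, a rotation vector about the tool's x, y, z in units of 4 degrees (1.0 is 4 degrees). In form: [[claw, [dx, dy, dz], [ax, ay, az]], ...]. A call has 1 to 8 rows; each row shifts and turns the commanded pose from where the row before left it, along the tool's axes as they then stand; what a row does not reach is not made up. A row lasts 1/12 s, in which the tool goes at most 41.7 mm and 7.16 degrees, less where a joint would pass 70% of its speed; a pose out of reach is approached as far as the arm can. A call with a number of a shift or a turn outside -1 to 1 is refused whole. A call with a gripper value outside its range is refused whole. The fingers move at their own pace and stop on an object; the grip force is fixed at half the most. Time passes only in rows, so rows that do not move let the fingers close. It gives the time, the measured TCP pose, the force, the opening and the grip force at its end, in the units of the state.
- sensors.state(): the state, without advancing time (a new reading comes with each control period).
- viewer.grab_frame(name): name is "scene" or "top" or "wrist"; returns the picture (384x512x3 uint8, red, green, blue); there is no depth.
- viewer.get_calibration(name): a dict with "fx", "fy", "cx", "cy" (pixels), "T" (4x4, takes a point from camera to world coordinates). Camera axes: x right, y down, z forward; pixel columns grow to the right and rows downward; lengths in m; the calibration is good to about 2 mm. A picture is of the moment at which its call begins: read the wrist's pose just before it. get_calibration takes no time and is no camera call; for the wrist camera it gives the pose at the moment of the call.
- manip.hand_in(): hands the job in; it is judged then, once.
Trained networks look in the newest picture that a camera, given by its name, has taken for a name from the list of things; names that differ only in an ending like _2 or _b are one class to them, and where a whole thing is asked for, a point or a joint stands for the part that bears it (a point fixed in the world has none). Each returns a list of dicts, best first, with "confidence" (0 to 1); they miss things now and then, are a little off and sometimes report something else, mostly with a low value. They report only what shows in the picture. A call takes as long as a camera call. They do not tell look-alikes from the thing itself.
- viewer.cut_out(camera, target): "mask" (384x512 bool, what is visible of it) and "rect" ([left, top, width, height] in pixels, round what is visible of it).
- viewer.place_of(camera, target): "centre" ([row, column] in pixels: a listed point, or the origin of a listed thing).
The state is a dict: "clock": time; "joint_positions": joint angles; "dq": joint speeds; "effort": joint torques, N m; "tcp_pos": TCP position; "ee_rot": TCP orientation; "force": force on the tool from outside, world axes, zero at the start; "moment": the same for the moment, N m; "finger_gap": opening from 0.0 (shut) to 1.0 (fully open); "finger_force": force on a finger pad.
Only numpy, scipy, OpenCV 4.12 (cv2) and the standard library are available. Lean on these libraries where they do the work, as an engineer would, in place of code of your own. Each camera call takes 0.05 s, during which the arm holds its last target. There are 200 camera calls.

## Working session

There is one attempt and no reset: what is moved stays moved. The work goes in short steps, Python scripts to look and compute and a shell command to move; the robot and the scene stay as the last step left them, time stands still between calls to the robot, and variables do not carry over. Pictures are saved under pics/ and viewed, at most 15 in all, crops included, and the job is handed in when it is done.

```bash
ls; mkdir -p pics; cat > h.py <<'E'
from rig import sensors, viewer, manip
import numpy as np, cv2
E
python3 - <<'E'
from h import *
s=sensors.state(); print(s)
ims=[]
for c in("scene","top"):
    im=viewer.grab_frame(c); ims.append(im); cv2.imwrite(f"pics/{c}0.png",im[:,:,::-1])
    k=viewer.get_calibration(c); print(c,k["fx"],k["cx"],k["cy"],np.round(k["T"],3).tolist())
    for t in "round_bottle jar slim_tube square_bottle bead_bottle block_large_round block_medium_round block_small_round block_square dry_bath".split():
        r=viewer.place_of(c,t); print(t,[(np.round(a["centre"],1).tolist(),round(a["confidence"],2)) for a in r])
E
```

```text
pics
{'clock': 0.0, 'joint_positions': array([ 6.35285481e+01,  1.87330792e+01, -1.10902664e+01,  6.02752227e+01,
       -6.88715507e-04,  8.23118410e+01]), 'dq': array([ 0.02771106, -0.04433119, -0.02803524,  0.08901115, -0.01889681,
       -0.02489009]), 'effort': array([-1.21220753e-03, -4.43399191e+01,  2.62438238e+01,  1.55264139e-02,
       -5.05713178e-04,  1.83763127e-06]), 'tcp_pos': array([0.17682164, 0.52019841, 0.23050481]), 'ee_rot': array([[-9.46743111e-01,  3.21988989e-01, -7.56084871e-04],
       [ 3.21989803e-01,  9.46741875e-01, -1.54533222e-03],
       [ 2.18237250e-04, -1.70648425e-03, -9.99998520e-01]]), 'force': array([-0.2913195 ,  0.79402632, -0.11925519]), 'moment': array([ 8.19547389e-05, -1.78515306e-02, -8.46464787e-03]), 'finger_force': 0.0, 'finger_gap': 1.0019552155894846}
scene 478.7748835511981 256.27419242145163 185.83829383586155 [[-0.375, 0.574, -0.728, 1.211], [0.927, 0.226, -0.298, 0.29], [-0.006, -0.787, -0.617, 0.636], [0.0, 0.0, 0.0, 1.0]]
round_bottle [([256.9, 297.7], 0.86)]
jar [([219.4, 382.1], 0.98)]
slim_tube [([206.3, 302.9], 0.9), ([21
[... 372 characters left out ...]
p 364.6365556868139 254.04963099244438 187.76842906949648 [[-0.006, -0.992, 0.126, 0.428], [-0.999, 0.01, 0.034, -0.004], [-0.035, -0.126, -0.991, 0.796], [0.0, 0.0, 0.0, 1.0]]
round_bottle [([151.2, 209.9], 0.82)]
jar [([217.2, 149.8], 0.85), ([201.2, 358.2], 0.61)]
slim_tube [([252.1, 269.2], 0.77), ([173.8, 267.1], 0.72), ([199.7, 219.1], 0.66), ([169.7, 377.8], 0.44)]
square_bottle [([164.2, 151.3], 0.66)]
bead_bottle [([185.1, 181.4], 0.56)]
block_large_round [([178.5, 337.5], 0.63)]
block_medium_round [([171.2, 381.2], 0.91)]
block_small_round [([224.7, 342.7], 0.69), ([173.0, 378.4], 0.69)]
block_square [([219.7, 386.6], 0.68)]
dry_bath [([201.3, 358.8], 0.75), ([151.5, 210.1], 0.49)]
```

View pics/scene0.png

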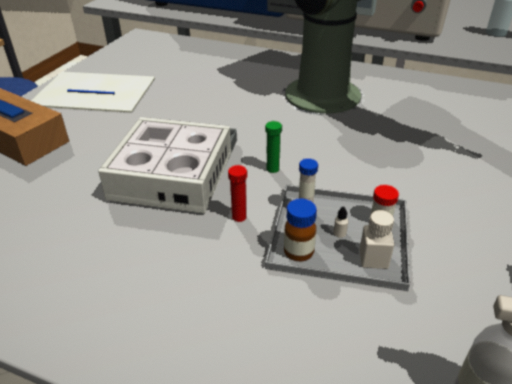

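View pics/top0.png

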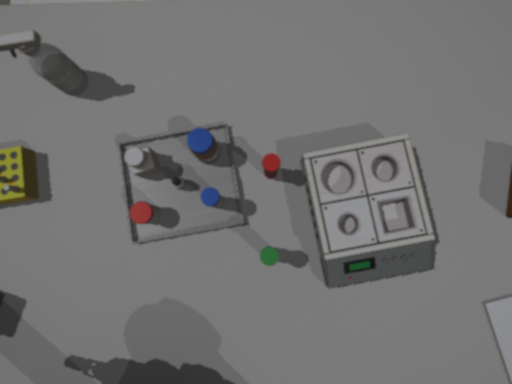

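The scene view shows the tray with the round bottle (300,230), slim tube with a blue cap (307,180), jar (385,203), square bottle (378,240) and bead bottle (342,222). The dry bath is at (170,160). Slim-tube candidates are blue-capped at scene (307,180)/top (210,197), green at (273,147)/(269,256) and red at (238,193)/(271,163). The blue-capped one standing in the tray fits the description. The crop should confirm it.

```bash
cat >> h.py <<'E'
def ray(k,rc):
    d=np.array([(rc[1]-k["cx"])/k["fx"],(rc[0]-k["cy"])/k["fy"],1.]); T=np.array(k["T"])
    d=T[:3,:3]@d; return T[:3,3],d/np.linalg.norm(d)
def tri(obs):
    A=np.zeros((3,3));b=np.zeros(3)
    for k,rc in obs:
        o,d=ray(k,rc);P=np.eye(3)-np.outer(d,d);A+=P;b+=P@o
    p=np.linalg.solve(A,b)
    return p,max(np.linalg.norm((np.eye(3)-np.outer(ray(*o)[1],ray(*o)[1]))@(p-o[0]["T"][:3,3])) for o in obs)
def atz(k,rc,z):
    o,d=ray(k,rc); return o+d*(z-o[2])/d[2]
E
python3 - <<'E'
from h import *
im=cv2.imread("pics/scene0.png")[110:290,220:430]
cv2.imwrite("pics/crop0.png",cv2.resize(im,None,fx=3,fy=3,interpolation=cv2.INTER_CUBIC))
K={c:viewer.get_calibration(c) for c in("scene","top")}
D=dict(round_bottle=([256.9,297.7],[151.2,209.9],.003),jar=([219.4,382.1],[217.2,149.8],.003),slim=([206.3,302.9],[199.7,219.1],.003),square=([256,372.8],[164.2,151.3],.003),
bead=([231.6,342.4],[185.1,181.4],.003),L=([181.1,187.7],[178.5,337.5],.033),M=([179.2,142.2],[171.2,381.2],.033),S=([157.7,197.7],[224.7,342.7],.033),Q=([151.5,160.6],[219.7,386.6],.033),bath=([179.4,170.8],[201.3,358.8],0))
for n,(a,b,z) in D.items():
    p,e=tri([(K["scene"],a),(K["top"],b)]); print(n,p.round(3),round(e,4),"atz",atz(K["scene"],a,z).round(3)[:2],atz(K["top"],b,z).round(3)[:2])
k=viewer.get_calibration("wrist"); print(k["fx"],np.round(k["T"],3).tolist())
E
```

```text
round_bottle [ 0.616  0.125 -0.012] 0.0017 atz [0.629 0.131] [0.613 0.121]
jar [ 0.467  0.253 -0.002] 0.0005 atz [0.473 0.253] [0.467 0.252]
slim [0.503 0.099 0.012] 0.0005 atz [0.492 0.097] [0.504 0.1  ]
square [0.583 0.254 0.008] 0.0025 atz [0.577 0.256] [0.585 0.253]
bead [0.536 0.187 0.003] 0.0028 atz [0.535 0.189] [0.537 0.184]
L [ 0.54  -0.146  0.035] 0.0073 atz [ 0.537 -0.14 ] [ 0.543 -0.153]
M [ 0.557 -0.243  0.025] 0.0043 atz [ 0.566 -0.231] [ 0.558 -0.245]
S [ 0.447 -0.163  0.028] 0.001 atz [ 0.454 -0.16 ] [ 0.447 -0.161]
Q [ 0.457 -0.253  0.028] 0.0004 atz [ 0.463 -0.249] [ 0.456 -0.251]
bath [ 0.499 -0.207 -0.009] 0.0006 atz [ 0.508 -0.201] [ 0.498 -0.204]
281.38062670993077 [[0.321, 0.909, 0.266, 0.11], [0.947, -0.308, -0.09, 0.544], [0.001, 0.281, -0.96, 0.374], [0.0, 0.0, 0.0, 1.0]]
```

View pics/crop0.png

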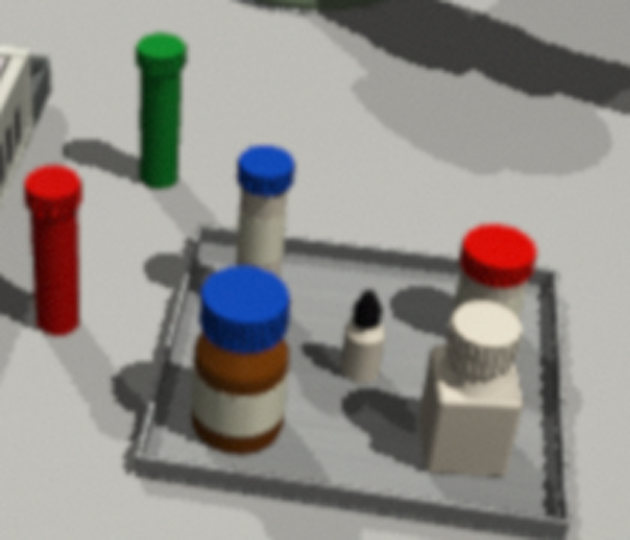

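The crop confirms the blue-capped white tube in the tray is the slim_tube; the red and green ones are outside the tray. Next I'll take wrist views over the tray.

```bash

python3 -m inch '[[1,[-0.5,-0.24,-0.08],[0,0,0]],[1,[-1,-0.47,-0.16],[0,0,0]],[1,[-1,-0.47,-0.16],[0,0,0]],[1,[-1,-0.47,-0.16],[0,0,0]],[1,[-1,-0.47,-0.16],[0,0,0]],[1,[-1,-0.47,-0.16],[0,0,0]],[1,[-1,-0.47,-0.16],[0,0,0]],[1,[-1,-0.47,-0.16],[0,0,0]]]'
python3 -m inch '[[1,[-1,-0.47,-0.16],[0,0,0]],[1,[-1,-0.47,-0.16],[0,0,0]],[1,[-1,-0.47,-0.16],[0,0,0]],[1,[-1,-0.47,-0.16],[0,0,0]],[1,[-1,-0.47,-0.16],[0,0,0]],[1,[-1,-0.47,-0.16],[0,0,0]],[1,[-0.5,-0.24,-0.16],[0,0,0]],[1,[0,0,0],[0,0,0]]]'
cat >> h.py <<'E'
NAMES="round_bottle jar slim_tube square_bottle bead_bottle block_large_round block_medium_round block_small_round block_square dry_bath".split()
def look(tag,cam="wrist",names=NAMES):
    k=viewer.get_calibration(cam); im=viewer.grab_frame(cam); cv2.imwrite(f"pics/{tag}.png",im[:,:,::-1]); r={}
    for t in names:
        r[t]=[(a["centre"],a["confidence"]) for a in viewer.place_of(cam,t)]
        print(t,[(np.round(c,1).tolist(),round(f,2)) for c,f in r[t]])
    import pickle; pickle.dump((k,r),open(f"pics/{tag}.pkl","wb"))
    return k,im,r
E
python3 - <<'E'
from h import *
s=sensors.state(); print(s["joint_positions"].round(1),s["tcp_pos"].round(4),s["ee_rot"].round(3).tolist())
look("w1",names=NAMES[:5])
E
```

```text
clock: 1.77
tcp_pos: [0.3273, 0.3751, 0.2617]
ee_rot: [[-0.947, 0.322, 0.0], [0.322, 0.947, -0.0], [-0.0, 0.0, -1.0]]
force: [0.2, 0.0, -0.0]
finger_gap: 1.002
finger_force: 0.0
clock: 2.43
tcp_pos: [0.4577, 0.2499, 0.29]
ee_rot: [[-0.945, 0.326, 0.002], [0.326, 0.945, -0.0], [-0.002, 0.0, -1.0]]
force: [0.1, -0.3, -0.0]
finger_gap: 1.001
finger_force: 0.0
[20.5 13.7 -9.2 67.  -0.  39.6] [0.4577 0.2499 0.29  ] [[-0.945, 0.326, 0.002], [0.326, 0.945, -0.0], [-0.002, 0.0, -1.0]]
round_bottle [([265.7, 215.8], 0.75), ([165.8, 256.8], 0.26)]
jar [([166.7, 259.0], 0.71)]
slim_tube [([214.4, 179.9], 0.58), ([265.4, 127.4], 0.53), ([264.9, 17.5], 0.22)]
square_bottle [([226.6, 282.9], 0.69), ([241.7, 2.6], 0.43)]
bead_bottle [([219.5, 232.8], 0.75)]
```

View pics/w1.png

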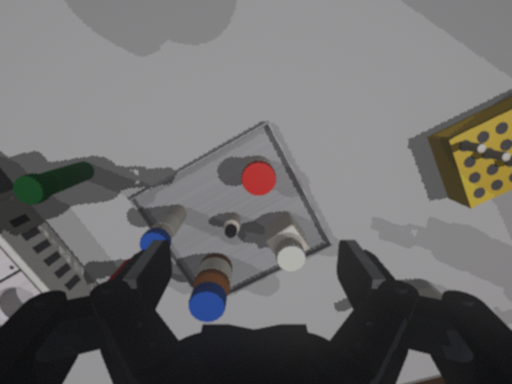

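Wrist view 1: jar (259,178), slim tube cap (155,240), round bottle cap (207,305), square bottle cap (290,258), bead (231,228). Next is a second view farther in.

```bash

python3 -m inch '[[1,[-0.8,-0.4,0],[0,0,0]],[1,[-1,-0.5,0],[0,0,0]],[1,[-1,-0.5,0],[0,0,0]],[1,[-0.8,-0.4,0],[0,0,0]],[1,[0,0,0],[0,0,0]],[1,[0,0,0],[0,0,0]]]'
python3 - <<'E'
from h import *
import pickle
s=sensors.state(); print(s["joint_positions"].round(1),s["tcp_pos"].round(4))
k,im,r=look("w2",names=NAMES[:5])
k1,r1=pickle.load(open("pics/w1.pkl","rb"))
for n in NAMES[:5]:
    if r[n] and r1[n]:
        for j in range(len(r[n])):
            p,e=tri([(k,r[n][j][0]),(k1,r1[n][0][0])]); print(n,j,p.round(4),round(e,4),atz(k,r[n][j][0],.003).round(3))
E
```

```text
clock: 3.23
tcp_pos: [0.526, 0.1806, 0.2889]
ee_rot: [[-0.947, 0.322, -0.001], [0.322, 0.947, 0.0], [0.001, -0.0, -1.0]]
force: [-0.6, 0.6, 0.0]
finger_gap: 1.001
finger_force: 0.0
[11.3 17.6 -4.  68.4  0.  30.1] [0.526  0.1806 0.2889]
round_bottle [([219.0, 241.2], 0.8)]
jar []
slim_tube [([159.1, 203.5], 0.91), ([111.0, 108.0], 0.89), ([219.8, 149.4], 0.85), ([240.6, 58.8], 0.46)]
square_bottle [([176.3, 312.0], 0.75), ([220.4, 30.0], 0.61)]
bead_bottle [([163.3, 261.2], 0.74)]
round_bottle 0 [0.6104 0.1308 0.0086] 0.0007 [0.613 0.13  0.003]
slim_tube 0 [0.5007 0.1127 0.0191] 0.001 [0.502 0.108 0.003]
slim_tube 1 [0.4349 0.1855 0.3065] 0.0372 [0.391 0.002 0.003]
slim_tube 2 [0.3193 0.4217 0.8411] 0.0373 [ 0.566 -0.012  0.003]
slim_tube 3 [0.4012 0.3041 0.5315] 0.036 [ 0.551 -0.171  0.003]
square_bottle 0 [ 0.5823  0.2593 -0.0007] 0.0001 [0.581 0.259 0.003]
square_bottle 1 [0.4192 0.2611 0.4631] 0.0406 [ 0.504 -0.197  0.003]
bead_bottle 0 [0.5312 0.1914 0.0328] 0.0005 [0.536 0.19  0.003]
```

View pics/w2.png

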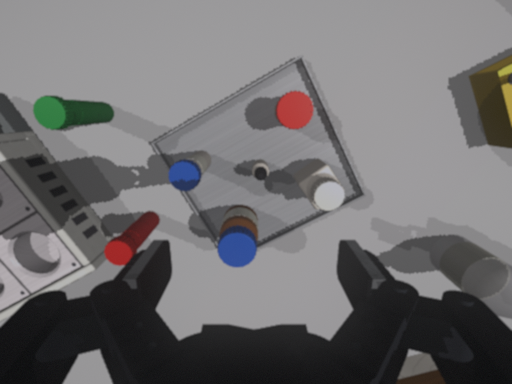

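Wrist view 2: jar (295,110), slim tube (185,172), round bottle (238,245), square bottle (328,195), bead (260,170). The wooden object near (35,120) and the red tube are not part of the job. To refine, I'll fit silhouettes to the cut-out masks from the top, scene and wrist cameras.

```bash
cat >> h.py <<'E'
from scipy.optimize import minimize
def circ(r,z,n=40):
    a=np.linspace(0,2*np.pi,n,endpoint=False); return np.c_[r*np.cos(a),r*np.sin(a),0*a+z]
def sq(w,z):
    h=w/2; c=h*.86
    return np.array([[x,y,z] for x,y in((h,c),(c,h),(-c,h),(-h,c),(-h,-c),(-c,-h),(c,-h),(h,-c))])
m=.001
PROF=dict(round_bottle=[circ(28*m,0),circ(28*m,62*m),circ(19*m,75*m),circ(19*m,80*m),None,circ(25*m,80*m),circ(25*m,105*m)],
 jar=[circ(21*m,0),circ(21*m,54*m),None,circ(22.5*m,54*m),circ(22.5*m,72*m)],
 slim_tube=[circ(15*m,0),circ(15*m,100*m),None,circ(17.5*m,100*m),circ(17.5*m,116*m)],
 square_bottle=[sq(48*m,0),sq(48*m,62*m),circ(16*m,70*m),circ(16*m,75*m),None,circ(19*m,75*m),circ(19*m,100*m)])
def proj(k,P):
    T=np.array(k["T"]); q=(P-T[:3,3])@T[:3,:3]; return np.c_[q[:,0]/q[:,2]*k["fx"]+k["cx"],q[:,1]/q[:,2]*k["fy"]+k["cy"]]
def sil(k,name,v,S=4):
    x,y,z,t=v; R=np.array([[np.cos(t),-np.sin(t),0],[np.sin(t),np.cos(t),0],[0,0,1]])
    im=np.zeros((384*S,512*S),np.uint8); pr=PROF[name]
    for a,b in zip(pr,pr[1:]):
        if a is None or b is None: continue
        h=cv2.convexHull((((proj(k,np.r_[a,b]@R.T+[x,y,z])+.5)*S)).astype(np.float32)).round().astype(np.int32)
        cv2.fillConvexPoly(im,h,1)
    return im
def fit(name,views,v0,free):
    S=4; big=[cv2.resize(mk.astype(np.uint8),None,fx=S,fy=S,interpolation=cv2.INTER_NEAREST) for _,mk in views]
    st=np.array([.006,.006,.006,.2])[free]
    def f(u):
        v=np.array(v0,float); v[free]+=u*st; c=0
        for (k,_),b in zip(views,big):
            s=sil(k,name,v); c+=1-(s&b).sum()/(s|b).sum()
        return c/len(views)
    best=None
    r=minimize(f,np.zeros(len(free)),method="Nelder-Mead",options=dict(initial_simplex=np.r_[np.zeros((1,len(free))),np.eye(len(free))],maxiter=120,xatol=.02,fatol=1e-4))
    v=np.array(v0,float); v[free]+=r.x*st; return v,r.fun
E
python3 - <<'E'
from h import *
import pickle
V={}; G=dict(round_bottle=(.612,.128),jar=(.467,.253),slim_tube=(.502,.105),square_bottle=(.582,.257))
M={}
for c in("scene","top","wrist"):
    k=viewer.get_calibration(c)
    for n,g in G.items():
        s=sil(k,n,(*g,.003,0),1); best=None
        for a in viewer.cut_out(c,n):
            i=(s&a["mask"]).sum()/(s|a["mask"]).sum()
            if best is None or i>best[0]: best=(i,a["mask"])
        if best is not None and best[0]>.3: M[c,n]=(k,best[1])
        print(c,n,best and round(best[0],2))
pickle.dump(M,open("pics/masks.pkl","wb"))
for n,g in G.items():
    for cs in(("wrist",),("top",),("scene",),("top","wrist"),("top","wrist","scene")):
        vs=[M[c,n] for c in cs if (c,n) in M]
        if not vs: continue
        free=[0,1] if len(cs)==1 else [0,1,2]
        if n=="square_bottle": free=free+[3]
        v,f=fit(n,vs,(*g,.003,0.1),free); print(n,cs,v.round(4),round(f,3))
E
```

```text
scene round_bottle 0.92
scene jar 0.57
scene slim_tube 0.66
scene square_bottle 0.89
top round_bottle 0.88
top jar 0.62
top slim_tube 0.89
top square_bottle 0.88
wrist round_bottle 0.94
wrist jar 0.7
wrist slim_tube 0.83
wrist square_bottle 0.86
round_bottle ('wrist',) [0.6123 0.1284 0.003  0.1   ] 0.042
round_bottle ('top',) [0.6126 0.1253 0.003  0.1   ] 0.057
round_bottle ('scene',) [0.614 0.127 0.003 0.1  ] 0.037
round_bottle ('top', 'wrist') [ 0.6158  0.1267 -0.005   0.1   ] 0.042
round_bottle ('top', 'wrist', 'scene') [0.6138 0.1271 0.0009 0.1   ] 0.055
jar ('wrist',) [0.4736 0.2509 0.003  0.1   ] 0.041
jar ('top',) [0.473 0.247 0.003 0.1  ] 0.119
jar ('scene',) [0.4728 0.2497 0.003  0.1   ] 0.333
jar ('top', 'wrist') [ 0.4739  0.2527 -0.0092  0.1   ] 0.066
jar ('top', 'wrist', 'scene') [0.4736 0.2501 0.003  0.1   ] 0.173
slim_tube ('wrist',) [0.5001 0.1049 0.003  0.1   ] 0.044
slim_tube ('top',) [0.5004 0.103  0.003  0.1   ] 0.065
slim_tube ('scene',) [0.5008 0.1038 0.003  0.1   ] 0.286
slim_tube ('top', 'wrist') [ 0.5007  0.1034 -0.0012  0.1   ] 0.052
slim_tube ('top', 'wrist', 'scene') [0.5004 0.1037 0.0017 0.1   ] 0.137
square_bottle ('wrist',) [0.5829 0.2587 0.003  0.3106] 0.041
square_bottle ('top',) [0.5823 0.2554 0.003  0.3225] 0.058
square_bottle ('scene',) [0.581  0.2577 0.003  0.2508] 0.053
square_bottle ('top', 'wrist') [ 0.585   0.2594 -0.005   0.3153] 0.048
square_bottle ('top', 'wrist', 'scene') [0.5827 0.258  0.0027 0.2912] 0.063
```

```bash

python3 -m inch '[[1,[0.96,0.66,0.8],[0,0,0]],[1,[0.96,0.66,0.8],[0,0,0]],[1,[0.96,0.66,0.8],[0,0,0]],[1,[0,0,1],[0,0,0]],[1,[0,0,1],[0,0,0]],[1,[0,0,1],[0,0,0]],[1,[0,0,1],[0,0,0]],[1,[0,0,1],[0,0,0]]]'
python3 -m inch '[[1,[0,0,0],[0,0,0]],[1,[0,0,0],[0,0,0]]]'
cat > go.py <<'E'
import sys
from h import *
# usage: go.py x y z -> shift in tool units
s=sensors.state(); d=np.array(list(map(float,sys.argv[1:4])))-s["tcp_pos"]
print("tcp",s["tcp_pos"].round(4),"units",(s["ee_rot"].T@d/.025).round(2),"gap",round(s["finger_gap"],3),"F",s["force"].round(1),"j",s["joint_positions"].round(0),"t",s["clock"])
E
python3 go.py .4736 .2505 .047
```

```text
clock: 4.8
tcp_pos: [0.4739, 0.2507, 0.1033]
ee_rot: [[-0.947, 0.322, 0.001], [0.322, 0.947, 0.0], [-0.0, 0.0, -1.0]]
force: [-0.2, 0.0, -0.1]
finger_gap: 0.999
finger_force: 0.0
clock: 4.97
tcp_pos: [0.4728, 0.2501, 0.1035]
ee_rot: [[-0.947, 0.322, -0.003], [0.322, 0.947, -0.001], [0.002, -0.002, -1.0]]
force: [-0.0, -0.7, -0.3]
finger_gap: 0.999
finger_force: 0.0
tcp [0.4728 0.2501 0.1035] units [-0.03  0.03  2.26] gap 0.999 F [-0.  -0.7 -0.3] j [ 20.  24. -23.  43.   0.  39.] t 4.9667
```

```bash

python3 -m inch '[[1,[0,0,0.8],[0,0,0]],[1,[0,0,0.8],[0,0,0]],[1,[0,0,0.64],[0,0,0]],[0,[0,0,0],[0,0,0]],[0,[0,0,0],[0,0,0]],[0,[0,0,0],[0,0,0]],[0,[0,0,0],[0,0,0]],[0,[0,0,0],[0,0,0]]]'
python3 -m inch '[[0,[0,0,0],[0,0,0]],[0,[0,0,0],[0,0,0]],[0,[0,0,0],[0,0,0]],[0,[0,0,0],[0,0,0]]]'
```

```text
clock: 5.63
tcp_pos: [0.4755, 0.251, 0.0506]
ee_rot: [[-0.947, 0.322, 0.004], [0.322, 0.947, 0.001], [-0.003, 0.002, -1.0]]
force: [-0.1, 0.3, 4.9]
finger_gap: 0.506
finger_force: 60.3
clock: 5.97
tcp_pos: [0.4755, 0.251, 0.0506]
ee_rot: [[-0.947, 0.322, 0.004], [0.322, 0.947, 0.001], [-0.003, 0.002, -1.0]]
force: [0.4, -0.7, 5.7]
finger_gap: 0.506
finger_force: 60.4
```

```bash

python3 -m inch '[[0,[0,0,-0.4],[0,0,0]],[0,[0,0,-0.8],[0,0,0]],[0,[0,0,-1],[0,0,0]],[0,[0,0,-1],[0,0,0]],[0,[0,0,-1],[0,0,0]],[0,[0,0,-1],[0,0,0]],[0,[0,0,-1],[0,0,0]],[0,[0,0,-1],[0,0,0]]]'
python3 -m inch '[[0,[-0.2,-0.5,-0.8],[0,0,0]],[0,[-0.37,-0.91,-0.8],[0,0,0]],[0,[-0.37,-0.91,-0.4],[0,0,0]],[0,[-0.37,-0.91,0],[0,0,0]],[0,[-0.37,-0.91,0],[0,0,0]],[0,[-0.37,-0.91,0],[0,0,0]],[0,[-0.37,-0.91,0],[0,0,0]],[0,[-0.37,-0.91,0],[0,0,0]]]'
python3 -m inch '[[0,[-0.37,-0.91,0],[0,0,0]],[0,[-0.37,-0.91,0],[0,0,0]],[0,[-0.37,-0.91,0],[0,0,0]],[0,[-0.37,-0.91,0],[0,0,0]],[0,[-0.37,-0.91,0],[0,0,0]],[0,[-0.37,-0.91,0],[0,0,0]],[0,[-0.37,-0.91,0],[0,0,0]],[0,[-0.37,-0.91,0],[0,0,0]]]'
python3 -m inch '[[0,[-0.37,-0.91,0],[0,0,0]],[0,[-0.37,-0.91,0],[0,0,0]],[0,[0,0,0],[0,0,0]],[0,[0,0,0],[0,0,0]],[0,[0,0,0],[0,0,0]]]'
python3 go.py .49 -.19 .29
python3 - <<'E'
from h import *
k,im,r=look("w3",names=NAMES[5:])
for n in NAMES[5:]:
    for c,f in r[n]: print(n,atz(k,c,.033 if n!="dry_bath" else 0).round(4),round(f,2))
E
```

```text
clock: 6.63
tcp_pos: [0.4737, 0.2505, 0.2311]
ee_rot: [[-0.947, 0.322, 0.001], [0.322, 0.947, 0.001], [-0.001, 0.001, -1.0]]
force: [0.7, -0.0, -0.9]
finger_gap: 0.507
finger_force: 61.1
clock: 7.3
tcp_pos: [0.4843, 0.0644, 0.2798]
ee_rot: [[-0.947, 0.322, 0.001], [0.322, 0.947, 0.0], [-0.001, 0.001, -1.0]]
force: [0.8, 0.1, -1.4]
finger_gap: 0.503
finger_force: 61.2
clock: 7.97
tcp_pos: [0.4959, -0.1318, 0.2798]
ee_rot: [[-0.947, 0.322, 0.001], [0.322, 0.947, -0.0], [-0.001, 0.0, -1.0]]
force: [1.2, -0.3, -0.6]
finger_gap: 0.505
finger_force: 61.2
clock: 8.38
tcp_pos: [0.4987, -0.1793, 0.2791]
ee_rot: [[-0.947, 0.322, 0.0], [0.322, 0.947, 0.0], [-0.0, 0.0, -1.0]]
force: [0.4, -1.5, -1.1]
finger_gap: 0.502
finger_force: 61.3
tcp [ 0.4987 -0.1793  0.2791] units [ 0.19 -0.52 -0.44] gap 0.502 F [ 0.4 -1.5 -1.1] j [-28.  15.  -9.  66.   0.  -9.] t 8.3833
block_large_round [([185.8, 286.7], 0.7)]
block_medium_round [([212.7, 230.3], 0.77), ([97.2, 445.4], 0.29)]
block_small_round [([123.5, 253.5], 0.79)]
block_square [([159.6, 195.6], 0.59)]
dry_bath [([124.2, 255.1], 0.71)]
block_large_round [ 0.5446 -0.1441  0.033 ] 0.7
block_medium_round [ 0.5572 -0.2346  0.033 ] 0.77
block_medium_round [0.4964 0.0877 0.033 ] 0.29
block_small_round [ 0.4474 -0.1613  0.033 ] 0.79
block_square [ 0.4678 -0.2533  0.033 ] 0.59
dry_bath [ 0.4504 -0.1599  0.    ] 0.71
```

View pics/w3.png

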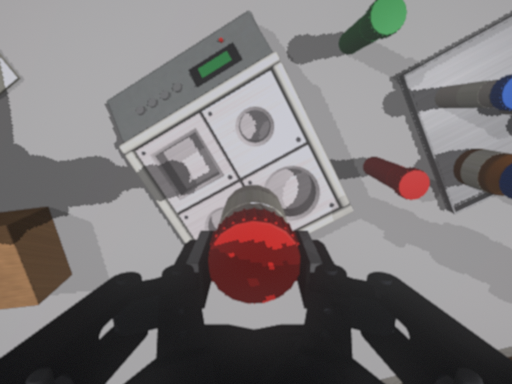

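Wrist view 3 (jar held): square bore (190,162), small (256,124), large (293,192), medium partly hidden by the jar (220,215). I'll fit the bath as one rigid 2x2 grid and refine it on the edges.

```bash
cat > bath.py <<'E'
from h import *
from scipy.optimize import least_squares
import pickle,sys
OFF=dict(L=(.047,.047),M=(.047,-.047),S=(-.047,.047),Q=(-.047,-.047))
k3,_=pickle.load(open("pics/w3.pkl","rb")); kt=viewer.get_calibration("top"); ks=viewer.get_calibration("scene")
obs=[(kt,dict(L=(178.5,337.5),M=(171.2,381.2),S=(224.7,342.7),Q=(219.7,386.6))),(ks,dict(L=(181.1,187.7),M=(179.2,142.2),S=(157.7,197.7),Q=(151.5,160.6))),(k3,dict(L=(185.8,286.7),M=(212.7,230.3),S=(123.5,253.5),Q=(159.6,195.6)))]
def W(v,P): 
    c,s=np.cos(v[2]),np.sin(v[2]); P=np.asarray(P); return np.c_[v[0]+c*P[:,0]-s*P[:,1],v[1]+s*P[:,0]+c*P[:,1],P[:,2]]
def res(v,o): return np.concatenate([[(proj(k,W(v,[(*OFF[b],.033)]))[0]-np.array(rc)[::-1])*.8/k["fx"] for b,rc in d.items()] for k,d in o]).ravel()
v0=least_squares(lambda v:res(v,obs),[.5,-.2,.14],loss="soft_l1",f_scale=.003).x; print("net fit",v0.round(4))
def lin(a,b,n=150): t=np.linspace(0,1,n)[:,None]; return np.array(a)*(1-t)+np.array(b)*t
def box(cx,cy,h,z): 
    c=[(cx-h,cy-h,z),(cx+h,cy-h,z),(cx+h,cy+h,z),(cx-h,cy+h,z)]; return np.r_[tuple(lin(c[i],c[(i+1)%4]) for i in range(4))]
P=[]
for b,(x,y) in OFF.items():
    r=dict(L=.032,M=.025,S=.019,Q=.029)[b]
    for d in(0,.004):
        P.append(box(x,y,r+d,.079+d) if b=="Q" else circ(r+d,.079+d,200)+[x,y,0])
P.append(box(0,0,.107,.085)); P=np.concatenate(P)
best={}
for nm,k in(("w3",k3),("top0",kt),("scene0",ks)):
    g=cv2.cvtColor(cv2.imread(f"pics/{nm}.png"),cv2.COLOR_BGR2GRAY); e=cv2.Canny(g,40,110)
    best[nm]=(k,cv2.distanceTransform(255-e,cv2.DIST_L2,5))
def cost(u,vs):
    v=v0+u*[.005,.005,.03]; c=0
    for nm in vs:
        k,D=best[nm]; q=proj(k,W(v,P)).astype(np.float32)
        c+=np.minimum(cv2.remap(D,q[:,0],q[:,1],cv2.INTER_LINEAR,borderValue=4),4).mean()
    return c/len(vs)
for vs in(["w3"],["top0"],["scene0"],["w3","top0","scene0"]):
    r=min((minimize(cost,np.array(a,float),args=(vs,),method="Nelder-Mead") for a in((0,0,0),(.7,.7,0),(-.7,.7,0),(.7,-.7,0),(-.7,-.7,0))),key=lambda r:r.fun)
    v=v0+r.x*[.005,.005,.03]; print(vs,v.round(4),round(r.fun,2))
    for b,o in OFF.items(): print("  ",b,W(v,[(*o,0)])[0,:2].round(4),end="")
    print()
outs=[]
for nm,(x0,y0,x1,y1) in(("w3",(110,0,370,260)),("top0",(290,120,450,280))):
    k=best[nm][0]; im=cv2.imread(f"pics/{nm}.png"); f=520/(x1-x0); im=cv2.resize(im[y0:y1,x0:x1],(520,520)) if 0 else cv2.resize(im[y0:y1,x0:x1],(395,395)); f=395/(x1-x0)
    for p in (proj(k,W(v,P))+.5-[x0,y0])*f: cv2.circle(im,tuple(int(a) for a in p),0,(0,255,0),-1)
    outs.append(im)
cv2.imwrite("pics/bath.png",np.hstack(outs))
E
python3 bath.py
```

```text
net fit [ 0.5034 -0.1983  0.1815]
['w3'] [ 0.5039 -0.1985  0.1817] 1.06
   L [ 0.5416 -0.1438]   M [ 0.5586 -0.2362]   S [ 0.4491 -0.1608]   Q [ 0.4661 -0.2532]
['top0'] [ 0.5026 -0.1986  0.1815] 0.95
   L [ 0.5403 -0.1439]   M [ 0.5573 -0.2364]   S [ 0.4479 -0.1609]   Q [ 0.4648 -0.2533]
['scene0'] [ 0.5053 -0.1987  0.1815] 0.85
   L [ 0.543 -0.144]   M [ 0.56   -0.2365]   S [ 0.4506 -0.161 ]   Q [ 0.4676 -0.2534]
['w3', 'top0', 'scene0'] [ 0.5038 -0.1986  0.1817] 0.98
   L [ 0.5415 -0.1439]   M [ 0.5585 -0.2363]   S [ 0.449  -0.1609]   Q [ 0.466  -0.2533]
```

View pics/bath.png

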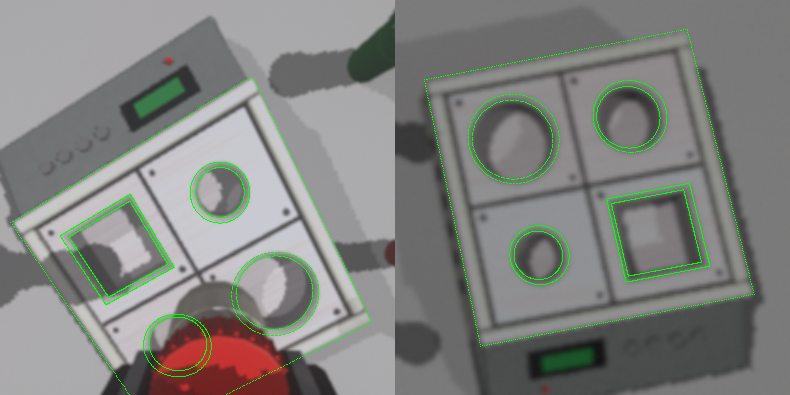

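The overlay matches all bore rims (bath yaw 10.4°; L .5415,-.1439; M .5585,-.2363; S .449,-.1609; Q .466,-.2533). The jar goes to M.

```bash
python3 go.py .5585 -.2363 .135
```

```text
tcp [ 0.499  -0.1789  0.2785] units [-2.99 -1.41  5.74] gap 0.502 F [ 0.  -0.1 -1.5] j [-28.  15.  -9.  66.   0.  -9.] t 8.6833
```

```bash

python3 -m inch '[[0,[-1,-0.47,0.4],[0,0,0]],[0,[-1,-0.47,0.8],[0,0,0]],[0,[-0.99,-0.47,1],[0,0,0]],[0,[0,0,1],[0,0,0]],[0,[0,0,1],[0,0,0]],[0,[0,0,0.8],[0,0,0]],[0,[0,0,0.4],[0,0,0]],[0,[0,0,0],[0,0,0]]]'
python3 -m inch '[[0,[0,0,0],[0,0,0]],[0,[0,0,0],[0,0,0]]]'
for i in 1 2 3; do python3 go.py .5585 -.2363 .0956; done
python3 - <<'E'
from h import *
im=viewer.grab_frame("top"); a=im[110:290,280:460]; b=viewer.grab_frame("scene")[90:220,90:260]
cv2.imwrite("pics/p1.png",np.hstack([cv2.resize(x,(395,395)) for x in(a,b)])[:,:,::-1])
E
```

```text
clock: 9.35
tcp_pos: [0.5568, -0.2359, 0.1407]
ee_rot: [[-0.947, 0.321, -0.004], [0.321, 0.947, 0.003], [0.005, 0.001, -1.0]]
force: [-0.9, 0.5, -1.0]
finger_gap: 0.51
finger_force: 61.3
clock: 9.52
tcp_pos: [0.5594, -0.2375, 0.1449]
ee_rot: [[-0.947, 0.322, 0.002], [0.322, 0.947, -0.001], [-0.003, -0.0, -1.0]]
force: [0.5, -0.1, -0.9]
finger_gap: 0.509
finger_force: 61.3
tcp [ 0.5594 -0.2375  0.1449] units [0.05 0.03 1.97] gap 0.509 F [ 0.5 -0.1 -0.9] j [-30.  28.  -9.  52.  -0. -11.] t 9.5167
tcp [ 0.5594 -0.2375  0.1449] units [0.05 0.03 1.97] gap 0.509 F [ 0.5 -0.1 -0.9] j [-30.  28.  -9.  52.  -0. -11.] t 9.5167
tcp [ 0.5594 -0.2375  0.1449] units [0.05 0.03 1.97] gap 0.509 F [ 0.5 -0.1 -0.9] j [-30.  28.  -9.  52.  -0. -11.] t 9.5167
```

View pics/p1.png

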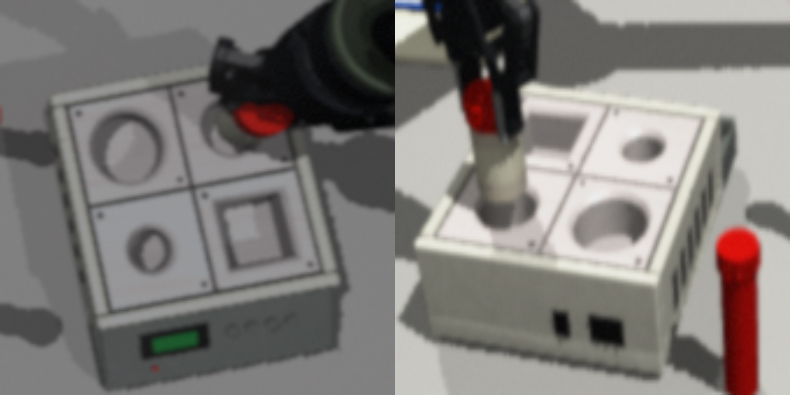

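The jar hangs over the medium bore (top crop (230,130), scene crop (505,195)). Lowering it.

```bash

python3 -m inch '[[0,[0.03,0.03,0.3],[0,0,0]],[0,[0.02,0,0.3],[0,0,0]],[0,[0,0,0.3],[0,0,0]],[0,[0,0,0.3],[0,0,0]],[0,[0,0,0.3],[0,0,0]],[0,[0,0,0.2],[0,0,0]],[0,[0,0,0.15],[0,0,0]],[0,[0,0,0],[0,0,0]]]'
python3 -m inch '[[0,[0,0,0.06],[0,0,0]],[0,[0,0,0.06],[0,0,0]],[0,[0,0,0],[0,0,0]]]'
python3 go.py .5585 -.2363 .0956
```

```text
clock: 10.28
tcp_pos: [0.5572, -0.2359, 0.0962]
ee_rot: [[-0.947, 0.322, -0.001], [0.322, 0.947, 0.0], [0.001, 0.0, -1.0]]
force: [0.4, 0.0, -1.3]
finger_gap: 0.505
finger_force: 61.3
clock: 10.53
tcp_pos: [0.5581, -0.2363, 0.0956]
ee_rot: [[-0.947, 0.322, 0.002], [0.322, 0.947, -0.001], [-0.002, -0.0, -1.0]]
force: [-2.5, 0.6, 7.1]
finger_gap: 0.506
finger_force: 62.2
tcp [ 0.5581 -0.2363  0.0956] units [-0.02  0.01  0.  ] gap 0.506 F [-2.5  0.6  7.1] j [-30.  31. -13.  46.   0. -11.] t 10.5333
```

```bash

python3 -m inch '[[0.75,[0,0,0],[0,0,0]],[0.75,[0,0,0],[0,0,0]],[0.75,[0,0,0],[0,0,0]],[0.75,[0,0,0],[0,0,0]],[0.75,[0,0,-0.3],[0,0,0]],[0.75,[0,0,-0.8],[0,0,0]],[0.75,[0,0,-1],[0,0,0]],[0.75,[0,0,-1],[0,0,0]]]'
python3 -m inch '[[1,[0.1,0.3,-1],[0,0,0]],[1,[0.27,0.95,-1],[0,0,0]],[1,[0.27,0.95,-1],[0,0,0]],[1,[0.27,0.95,0],[0,0,0]],[1,[0.27,0.95,0],[0,0,0]],[1,[0.27,0.95,0],[0,0,0]],[1,[0.27,0.95,0],[0,0,0]],[1,[0.27,0.95,0],[0,0,0]]]'
python3 -m inch '[[1,[0.27,0.95,0],[0,0,0]],[1,[0.27,0.95,0],[0,0,0]],[1,[0.27,0.95,0],[0,0,0]],[1,[0.27,0.95,0],[0,0,0]],[1,[0.27,0.95,0],[0,0,0]],[1,[0.27,0.95,0],[0,0,0]],[1,[0.27,0.95,0],[0,0,0]],[1,[0.27,0.95,0],[0,0,0]]]'
python3 -m inch '[[1,[0.27,0.95,0],[0,0,0]],[1,[0.27,0.95,0],[0,0,0]],[1,[0.27,0.95,0],[0,0,0]],[1,[0.27,0.95,0],[0,0,0]],[1,[0.27,0.7,0],[0,0,0]],[1,[0,0,0],[0,0,0]],[1,[0,0,0],[0,0,0]],[1,[0,0,0],[0,0,0]]]'
python3 go.py .5828 .258 .070
python3 - <<'E'
from h import *
im=viewer.grab_frame("scene"); cv2.imwrite("pics/s1.png",cv2.resize(im[80:290,90:430],None,fx=2.2,fy=2.2)[:,:,::-1])
k=viewer.get_calibration("scene")
print([(a["centre"],a["confidence"],atz(k,a["centre"],.048)) for a in viewer.place_of("scene","jar")])
E
```

```text
clock: 11.2
tcp_pos: [0.5569, -0.2357, 0.1723]
ee_rot: [[-0.947, 0.322, -0.001], [0.322, 0.947, 0.001], [0.001, 0.0, -1.0]]
force: [1.2, 0.6, -0.6]
finger_gap: 0.751
finger_force: 0.0
clock: 11.87
tcp_pos: [0.5662, -0.0544, 0.2472]
ee_rot: [[-0.947, 0.322, 0.001], [0.322, 0.947, -0.0], [-0.001, 0.0, -1.0]]
force: [0.5, -0.8, 0.3]
finger_gap: 1.002
finger_force: 0.0
clock: 12.53
tcp_pos: [0.5762, 0.143, 0.2471]
ee_rot: [[-0.947, 0.322, 0.0], [0.322, 0.947, 0.0], [-0.0, 0.0, -1.0]]
force: [-0.1, -0.5, 0.0]
finger_gap: 0.998
finger_force: 0.0
clock: 13.2
tcp_pos: [0.5805, 0.2587, 0.2467]
ee_rot: [[-0.947, 0.322, -0.0], [0.322, 0.947, -0.001], [-0.0, -0.001, -1.0]]
force: [-0.1, -0.4, 0.1]
finger_gap: 0.999
finger_force: 0.0
tcp [0.5805 0.2587 0.2467] units [-0.1   0.01  7.07] gap 0.999 F [-0.1 -0.4  0.1] j [17. 28.  5. 67. -0. 36.] t 13.2
[([173.9, 138.8], 0.61, array([ 0.56939962, -0.23464798,  0.048     ]))]
```

View pics/s1.png

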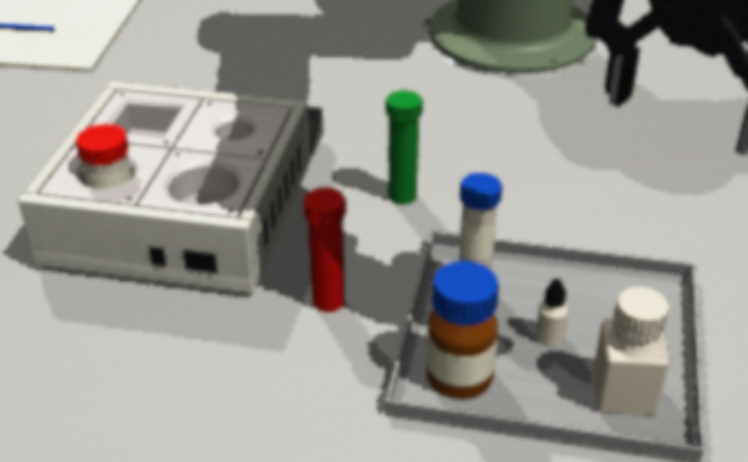

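The jar stands in the medium bore and the rest is undisturbed. Now grasping the square bottle.

```bash

python3 -m inch '[[1,[-0.07,0,0.5],[0,0,0]],[1,[0,0,1],[0,0,0]],[1,[0,0,1],[0,0,0]],[1,[0,0,1],[0,0,0]],[1,[0,0,1],[0,0,0]],[1,[0,0,1],[0,0,0]],[1,[0,0,0.8],[0,0,0]],[1,[0,0,0.6],[0,0,0]]]'
python3 go.py .5828 .258 .070
python3 -m inch '[[1,[0,0,0.17],[0,0,0]],[1,[0,0,0],[0,0,0]],[0,[0,0,0],[0,0,0]],[0,[0,0,0],[0,0,0]],[0,[0,0,0],[0,0,0]],[0,[0,0,0],[0,0,0]],[0,[0,0,0],[0,0,0]],[0,[0,0,0],[0,0,0]]]'
python3 -m inch '[[0,[0,0,0],[0,0,0]],[0,[0,0,0],[0,0,0]]]'
python3 go.py .466 -.2533 .25
```

```text
clock: 13.97
tcp_pos: [0.5814, 0.257, 0.0721]
ee_rot: [[-0.946, 0.324, -0.002], [0.324, 0.946, -0.001], [0.002, -0.001, -1.0]]
force: [0.4, 0.5, 0.4]
finger_gap: 1.004
finger_force: 0.0
tcp [0.5814 0.257  0.0721] units [-0.04  0.06  0.08] gap 1.004 F [0.4 0.5 0.4] j [17. 35. -9. 46. -0. 36.] t 13.9667
clock: 14.63
tcp_pos: [0.5831, 0.2587, 0.0712]
ee_rot: [[-0.947, 0.322, 0.002], [0.322, 0.947, 0.0], [-0.002, 0.001, -1.0]]
force: [-1.1, -1.0, 5.0]
finger_gap: 0.429
finger_force: 59.7
clock: 14.8
tcp_pos: [0.583, 0.2587, 0.0712]
ee_rot: [[-0.947, 0.322, 0.002], [0.322, 0.947, 0.0], [-0.002, 0.001, -1.0]]
force: [-0.7, -2.3, 5.5]
finger_gap: 0.43
finger_force: 59.7
tcp [0.583  0.2587 0.0712] units [ -2.17 -20.89  -7.17] gap 0.43 F [-0.7 -2.3  5.5] j [17. 36. -9. 46. -0. 36.] t 14.8
```

```bash

python3 -m inch '[[0,[0,0,-0.4],[0,0,0]],[0,[0,0,-0.8],[0,0,0]],[0,[0,0,-1],[0,0,0]],[0,[0,0,-1],[0,0,0]],[0,[0,0,-1],[0,0,0]],[0,[0,-0.3,-1],[0,0,0]],[0,[-0.05,-0.6,-1],[0,0,0]],[0,[-0.1,-0.95,-1],[0,0,0]]]'
python3 -m inch '[[0,[-0.1,-0.95,0],[0,0,0]],[0,[-0.1,-0.95,0],[0,0,0]],[0,[-0.1,-0.95,0],[0,0,0]],[0,[-0.1,-0.95,0],[0,0,0]],[0,[-0.1,-0.95,0],[0,0,0]],[0,[-0.1,-0.95,0],[0,0,0]],[0,[-0.1,-0.95,0],[0,0,0]],[0,[-0.1,-0.95,0],[0,0,0]]]'
python3 -m inch '[[0,[-0.1,-0.95,0],[0,0,0]],[0,[-0.1,-0.95,0],[0,0,0]],[0,[-0.1,-0.95,0],[0,0,0]],[0,[-0.1,-0.95,0],[0,0,0]],[0,[-0.1,-0.95,0],[0,0,0]],[0,[-0.1,-0.95,0],[0,0,0]],[0,[-0.1,-0.95,0],[0,0,0]],[0,[-0.1,-0.95,0],[0,0,0]]]'
python3 -m inch '[[0,[-0.1,-0.95,0],[0,0,0]],[0,[-0.1,-0.95,0],[0,0,0]],[0,[-0.05,-0.9,0],[0,0,0]],[0,[0,0,0],[0,0,0.85]],[0,[0,0,0],[0,0,0.85]],[0,[0,0,0],[0,0,0]],[0,[0,0,0],[0,0,0]],[0,[0,0,0],[0,0,0]]]'
python3 go.py .466 -.2533 .155
python3 - <<'E'
from h import *
k=viewer.get_calibration("wrist"); s=sensors.state()
im=viewer.grab_frame("wrist"); cv2.imwrite("pics/w4.png",im[:,:,::-1])
print(np.degrees(np.arctan2(s["ee_rot"][1,0],s["ee_rot"][0,0])))
E
```

```text
clock: 15.47
tcp_pos: [0.5704, 0.2146, 0.2512]
ee_rot: [[-0.948, 0.319, 0.0], [0.319, 0.948, 0.001], [0.0, 0.001, -1.0]]
force: [0.6, -0.7, -1.8]
finger_gap: 0.428
finger_force: 60.2
clock: 16.13
tcp_pos: [0.528, 0.0264, 0.2502]
ee_rot: [[-0.947, 0.322, -0.0], [0.322, 0.947, 0.0], [0.0, 0.0, -1.0]]
force: [-0.3, -1.0, -0.9]
finger_gap: 0.43
finger_force: 60.3
clock: 16.8
tcp_pos: [0.4858, -0.1599, 0.2502]
ee_rot: [[-0.947, 0.322, 0.0], [0.322, 0.947, 0.0], [-0.0, 0.0, -1.0]]
force: [0.7, 0.3, -1.1]
finger_gap: 0.429
finger_force: 60.3
clock: 17.47
tcp_pos: [0.4698, -0.227, 0.25]
ee_rot: [[-0.903, 0.43, 0.0], [0.43, 0.903, 0.0], [-0.0, 0.0, -1.0]]
force: [-0.3, 0.0, -1.4]
finger_gap: 0.432
finger_force: 60.4
tcp [ 0.4698 -0.227   0.25  ] units [-0.32 -1.01  3.8 ] gap 0.432 F [-0.3  0.  -1.4] j [-34.  15. -13.  62.   0.  -8.] t 17.4667
154.51393119426487
```

View pics/w4.png

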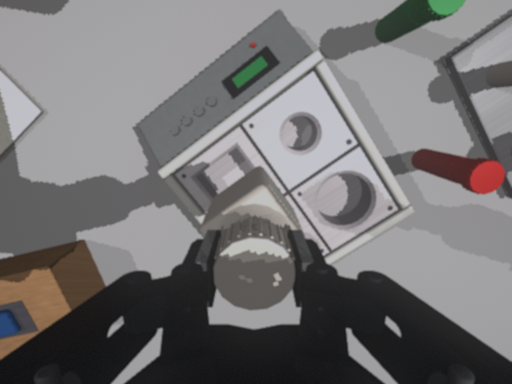

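The bottle's foot edge (205,215)-(265,170) is parallel to the bath edge, so the yaw is good. Lowering.

```bash

python3 -m inch '[[0,[-0.16,-0.5,0.4],[0,0,0]],[0,[-0.16,-0.51,0.8],[0,0,0]],[0,[0,0,1],[0,0,0]],[0,[0,0,1],[0,0,0]],[0,[0,0,0.6],[0,0,0]],[0,[0,0,0],[0,0,0]],[0,[0,0,0],[0,0,0]],[0,[0,0,0],[0,0,0]]]'
python3 go.py .466 -.2533 .1162
python3 - <<'E'
from h import *
a=viewer.grab_frame("top")[110:290,280:460]; b=viewer.grab_frame("scene")[90:220,90:260]
cv2.imwrite("pics/p2.png",np.hstack([cv2.resize(x,(395,395)) for x in(a,b)])[:,:,::-1])
E
```

```text
clock: 18.18
tcp_pos: [0.4667, -0.2542, 0.1556]
ee_rot: [[-0.902, 0.432, 0.001], [0.432, 0.902, -0.001], [-0.001, -0.0, -1.0]]
force: [-0.0, -0.3, -2.0]
finger_gap: 0.429
finger_force: 60.5
tcp [ 0.4667 -0.2542  0.1556] units [0.04 0.02 1.58] gap 0.429 F [-0.  -0.3 -2. ] j [-37.  20. -20.  49.  -0. -11.] t 18.1833
```

View pics/p2.png

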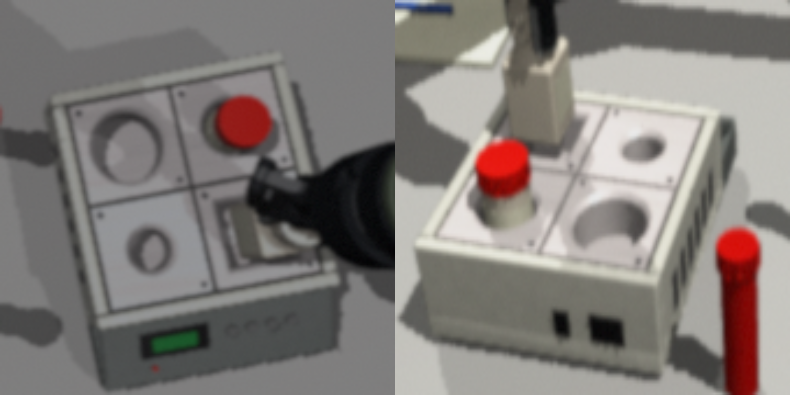

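The bottle is square over the square bore (top crop (250,230)).

```bash

python3 -m inch '[[0,[0.03,0.02,0.25],[0,0,0]],[0,[0,0,0.25],[0,0,0]],[0,[0,0,0.25],[0,0,0]],[0,[0,0,0.25],[0,0,0]],[0,[0,0,0.25],[0,0,0]],[0,[0,0,0.15],[0,0,0]],[0,[0,0,0.12],[0,0,0]],[0,[0,0,0],[0,0,0]]]'
python3 -m inch '[[0,[0,0,0.06],[0,0,0]],[0,[0,0,0.06],[0,0,0]],[0,[0,0,0],[0,0,0]]]'
python3 go.py .466 -.2533 .1162
```

```text
clock: 18.95
tcp_pos: [0.4657, -0.2529, 0.1165]
ee_rot: [[-0.902, 0.432, 0.0], [0.432, 0.902, 0.0], [0.0, 0.0, -1.0]]
force: [-0.0, 0.5, -1.1]
finger_gap: 0.425
finger_force: 60.5
clock: 19.2
tcp_pos: [0.4664, -0.2533, 0.1161]
ee_rot: [[-0.902, 0.432, 0.002], [0.432, 0.902, -0.002], [-0.003, -0.0, -1.0]]
force: [-3.5, 0.7, 18.0]
finger_gap: 0.432
finger_force: 62.3
tcp [ 0.4664 -0.2533  0.1161] units [ 0.01 -0.01 -0.  ] gap 0.432 F [-3.5  0.7 18. ] j [-36.  23. -23.  44.   0. -11.] t 19.2
```

```bash

python3 -m inch '[[0.7,[0,0,0],[0,0,0]],[0.7,[0,0,0],[0,0,0]],[0.7,[0,0,0],[0,0,0]],[0.7,[0,0,0],[0,0,0]],[0.7,[0,0,-0.4],[0,0,0]],[0.7,[0,0,-1],[0,0,0]],[0.7,[0,0,-1],[0,0,0]],[0.7,[0,0,-1],[0,0,0]]]'
python3 -m inch '[[1,[0,0.3,-1],[0,0,0]],[1,[0.08,0.95,-1],[0,0,0]],[1,[0.08,0.95,0],[0,0,0]],[1,[0.08,0.95,0],[0,0,0]],[1,[0.08,0.95,0],[0,0,0]],[1,[0.08,0.95,0],[0,0,0]],[1,[0.08,0.95,0],[0,0,0]],[1,[0.08,0.95,0],[0,0,0]]]'
python3 -m inch '[[1,[0.08,0.95,0],[0,0,0]],[1,[0.08,0.95,0],[0,0,0]],[1,[0.08,0.95,0],[0,0,0]],[1,[0.08,0.95,0],[0,0,0]],[1,[0.08,0.95,0],[0,0,0]],[1,[0.08,0.95,0],[0,0,0]],[1,[0.08,0.95,0],[0,0,0]],[1,[0.08,0.95,0],[0,0,0]]]'
python3 -m inch '[[1,[0.08,0.95,0],[0,0,0]],[1,[0,0.7,0],[0,0,0]],[1,[0,0,0],[0,0,0]],[1,[0,0,0],[0,0,0]],[1,[0,0,0],[0,0,0]]]'
python3 go.py .6125 .128 .075
python3 - <<'E'
from h import *
k=viewer.get_calibration("scene"); viewer.grab_frame("scene")
for n,g in dict(round_bottle=(.6125,.128),slim_tube=(.5003,.1042)).items():
    b=max(viewer.cut_out("scene",n),key=lambda a:(sil(k,n,(*g,.003,0),1)&a["mask"]).sum())["mask"]
    print(n,fit(n,[(k,b)],(*g,.003,0),[0,1]))
E
```

```text
clock: 19.87
tcp_pos: [0.4654, -0.2526, 0.2]
ee_rot: [[-0.902, 0.432, -0.001], [0.432, 0.902, 0.001], [0.001, 0.0, -1.0]]
force: [1.0, -0.0, -0.4]
finger_gap: 0.698
finger_force: 0.0
clock: 20.53
tcp_pos: [0.5283, -0.0889, 0.2495]
ee_rot: [[-0.902, 0.432, 0.0], [0.432, 0.902, -0.0], [-0.0, 0.0, -1.0]]
force: [0.5, 0.3, -0.3]
finger_gap: 0.999
finger_force: 0.0
clock: 21.2
tcp_pos: [0.5959, 0.0894, 0.2494]
ee_rot: [[-0.902, 0.432, 0.0], [0.432, 0.902, -0.0], [-0.0, 0.0, -1.0]]
force: [0.4, 0.6, -0.5]
finger_gap: 0.999
finger_force: 0.0
clock: 21.62
tcp_pos: [0.6113, 0.1258, 0.2489]
ee_rot: [[-0.902, 0.432, -0.0], [0.432, 0.902, -0.0], [0.0, -0.001, -1.0]]
force: [-0.5, -0.7, -0.2]
finger_gap: 0.999
finger_force: 0.0
tcp [0.6113 0.1258 0.2489] units [-0.01  0.1   6.96] gap 0.999 F [-0.5 -0.7 -0.2] j [ 5. 26.  3. 67. -0. 30.] t 21.6167
round_bottle (array([0.61147524, 0.1265173 , 0.003     , 0.        ]), np.float64(0.043673688447605))
slim_tube (array([0.49629805, 0.10236016, 0.003     , 0.        ]), np.float64(0.3000481397427962))
```

```bash

python3 -m inch '[[1,[-0.01,0.08,0.5],[0,0,0]],[1,[0,0,1],[0,0,0]],[1,[0,0,1],[0,0,0]],[1,[0,0,1],[0,0,0]],[1,[0,0,1],[0,0,0]],[1,[0,0,1],[0,0,0]],[1,[0,0,0.8],[0,0,0]],[1,[0,0,0.6],[0,0,0]]]'
python3 -m inch '[[1,[0,0,0.06],[0,0,0]],[1,[0,0,0],[0,0,0]],[0,[0,0,0],[0,0,0]],[0,[0,0,0],[0,0,0]],[0,[0,0,0],[0,0,0]],[0,[0,0,0],[0,0,0]],[0,[0,0,0],[0,0,0]],[0,[0,0,0],[0,0,0]]]'
python3 -m inch '[[0,[0,0,0],[0,0,0]],[0,[0,0,0],[0,0,0]]]'
python3 go.py .5415 -.1439 .25
```

```text
clock: 22.43
tcp_pos: [0.6115, 0.1269, 0.0744]
ee_rot: [[-0.901, 0.433, -0.002], [0.433, 0.901, -0.0], [0.002, -0.001, -1.0]]
force: [0.9, -0.5, 0.2]
finger_gap: 1.003
finger_force: 0.0
clock: 23.1
tcp_pos: [0.6139, 0.1279, 0.0766]
ee_rot: [[-0.902, 0.432, 0.003], [0.432, 0.902, -0.0], [-0.003, 0.001, -1.0]]
force: [-1.1, -0.7, 6.7]
finger_gap: 0.566
finger_force: 61.7
clock: 23.27
tcp_pos: [0.6139, 0.1279, 0.0766]
ee_rot: [[-0.902, 0.432, 0.003], [0.432, 0.902, -0.0], [-0.003, 0.001, -1.0]]
force: [-1.2, -2.2, 6.6]
finger_gap: 0.57
finger_force: 61.7
tcp [0.6139 0.1279 0.0766] units [ -2.1  -11.05  -6.94] gap 0.57 F [-1.2 -2.2  6.6] j [  5.  34. -10.  45.  -0.  31.] t 23.2667
```

```bash

python3 -m inch '[[0,[0,0,-0.4],[0,0,0]],[0,[0,0,-0.8],[0,0,0]],[0,[0,0,-1],[0,0,0]],[0,[0,0,-1],[0,0,0]],[0,[0,0,-1],[0,0,0]],[0,[0,0,-1],[0,0,0]],[0,[0,0,-1],[0,0,0]],[0,[-0.1,-0.5,-0.8],[0,0,0]]]'
python3 -m inch '[[0,[-0.18,-0.95,0],[0,0,0]],[0,[-0.18,-0.95,0],[0,0,0]],[0,[-0.18,-0.95,0],[0,0,0]],[0,[-0.18,-0.95,0],[0,0,0]],[0,[-0.18,-0.95,0],[0,0,0]],[0,[-0.18,-0.95,0],[0,0,0]],[0,[-0.18,-0.95,0],[0,0,0]],[0,[-0.18,-0.95,0],[0,0,0]]]'
python3 -m inch '[[0,[-0.18,-0.95,0],[0,0,0]],[0,[-0.18,-0.95,0],[0,0,0]],[0,[-0.18,-0.9,0],[0,0,0]],[0,[0,0,0],[0,0,0]],[0,[0,0,0],[0,0,0]],[0,[0,0,0],[0,0,0]]]'
python3 go.py .5415 -.1439 .162
```

```text
clock: 23.93
tcp_pos: [0.6099, 0.1174, 0.2524]
ee_rot: [[-0.903, 0.43, 0.002], [0.43, 0.903, 0.002], [-0.001, 0.002, -1.0]]
force: [0.4, -0.3, -1.3]
finger_gap: 0.568
finger_force: 62.5
clock: 24.6
tcp_pos: [0.5593, -0.0721, 0.2503]
ee_rot: [[-0.902, 0.432, -0.0], [0.432, 0.902, 0.0], [0.0, 0.0, -1.0]]
force: [-0.7, 0.2, -3.2]
finger_gap: 0.569
finger_force: 62.6
clock: 25.1
tcp_pos: [0.5418, -0.1399, 0.2501]
ee_rot: [[-0.902, 0.432, 0.0], [0.432, 0.902, 0.001], [0.0, 0.001, -1.0]]
force: [0.6, 0.2, -2.6]
finger_gap: 0.57
finger_force: 62.7
tcp [ 0.5418 -0.1399  0.2501] units [-0.06 -0.15  3.52] gap 0.57 F [ 0.6  0.2 -2.6] j [-22.  19.  -8.  63.   0.   4.] t 25.1
```

```bash

python3 -m inch '[[0,[-0.06,-0.15,0.4],[0,0,0]],[0,[0,0,0.8],[0,0,0]],[0,[0,0,1],[0,0,0]],[0,[0,0,0.8],[0,0,0]],[0,[0,0,0.5],[0,0,0]],[0,[0,0,0],[0,0,0]],[0,[0,0,0],[0,0,0]]]'
python3 go.py .5415 -.1439 .1216
python3 - <<'E'
from h import *
a=viewer.grab_frame("top")[110:290,280:460]; b=viewer.grab_frame("scene")[90:220,90:260]
cv2.imwrite("pics/p3.png",np.hstack([cv2.resize(x,(395,395)) for x in(a,b)])[:,:,::-1])
E
```

```text
clock: 25.68
tcp_pos: [0.5412, -0.1433, 0.1613]
ee_rot: [[-0.902, 0.431, -0.002], [0.431, 0.902, 0.001], [0.002, -0.0, -1.0]]
force: [0.5, -0.2, -2.0]
finger_gap: 0.568
finger_force: 62.7
tcp [ 0.5412 -0.1433  0.1613] units [-0.03 -0.02  1.59] gap 0.568 F [ 0.5 -0.2 -2. ] j [-22.  23. -15.  52.   0.   3.] t 25.6833
```

View pics/p3.png

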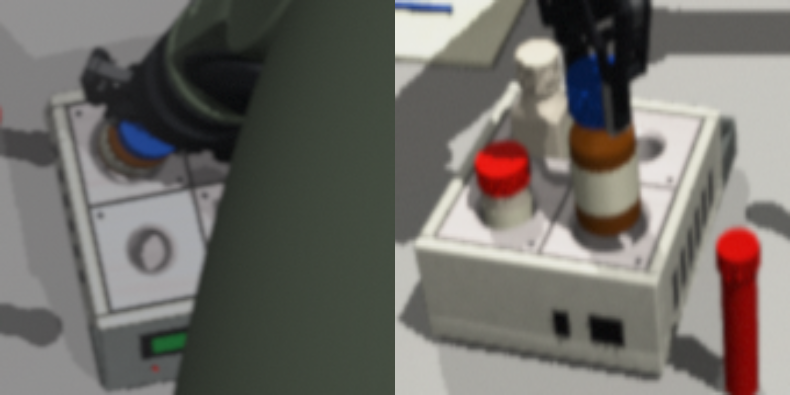

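The square bottle stands in its bore, and the round bottle is centred over the large bore. I'll lower it, release, and go to the slim tube.

```bash

python3 -m inch '[[0,[-0.02,0,0.25],[0,0,0]],[0,[0,0,0.25],[0,0,0]],[0,[0,0,0.25],[0,0,0]],[0,[0,0,0.25],[0,0,0]],[0,[0,0,0.25],[0,0,0]],[0,[0,0,0.15],[0,0,0]],[0,[0,0,0.12],[0,0,0]],[0,[0,0,0],[0,0,0]]]'
python3 -m inch '[[0,[0,0,0.06],[0,0,0]],[0,[0,0,0],[0,0,0]]]'
python3 go.py .5415 -.1439 .1216
```

```text
clock: 26.45
tcp_pos: [0.5417, -0.1443, 0.1234]
ee_rot: [[-0.902, 0.432, -0.001], [0.432, 0.902, 0.001], [0.001, -0.0, -1.0]]
force: [-0.7, 0.2, -2.5]
finger_gap: 0.566
finger_force: 62.7
clock: 26.62
tcp_pos: [0.5423, -0.1446, 0.1228]
ee_rot: [[-0.902, 0.432, 0.0], [0.432, 0.902, -0.0], [-0.0, -0.0, -1.0]]
force: [0.6, 0.4, -2.3]
finger_gap: 0.569
finger_force: 62.7
tcp [ 0.5423 -0.1446  0.1228] units [0.04 0.01 0.05] gap 0.569 F [ 0.6  0.4 -2.3] j [-22.  25. -18.  47.  -0.   3.] t 26.6167
```

```bash

python3 -m inch '[[0,[0,0,0.04],[0,0,0]],[0,[0,0,0.04],[0,0,0]],[0,[0,0,0.03],[0,0,0]],[0,[0,0,0],[0,0,0]]]'
python3 go.py .5415 -.1439 .1216
```

```text
clock: 26.95
tcp_pos: [0.5429, -0.1448, 0.1216]
ee_rot: [[-0.902, 0.432, 0.002], [0.432, 0.902, -0.001], [-0.002, -0.0, -1.0]]
force: [-3.2, 0.1, 6.9]
finger_gap: 0.568
finger_force: 64.0
tcp [ 0.5429 -0.1448  0.1216] units [0.07 0.01 0.  ] gap 0.568 F [-3.2  0.1  6.9] j [-22.  25. -18.  46.  -0.   3.] t 26.95
```

```bash

python3 -m inch '[[0.8,[0,0,0],[0,0,0]],[0.8,[0,0,0],[0,0,0]],[0.8,[0,0,0],[0,0,0]],[0.8,[0,0,0],[0,0,0]],[0.8,[0,0,-0.4],[0,0,0]],[0.8,[0,0,-1],[0,0,0]],[0.8,[0,0,-1],[0,0,0]],[0.8,[0,0,-1],[0,0,0]]]'
python3 -m inch '[[1,[0.3,0.4,-1],[0,0,0]],[1,[0.64,0.92,-1],[0,0,0]],[1,[0.64,0.92,0],[0,0,0]],[1,[0.64,0.92,0],[0,0,0]],[1,[0.64,0.92,0],[0,0,0]],[1,[0.64,0.92,0],[0,0,0]],[1,[0.64,0.92,0],[0,0,0]],[1,[0.64,0.92,0],[0,0,0]]]'
python3 -m inch '[[1,[0.64,0.92,0],[0,0,0]],[1,[0.4,0.5,0],[0,0,0]],[1,[0,0,0],[0,0,0]],[1,[0,0,0],[0,0,0]],[1,[0,0,0],[0,0,0]]]'
python3 go.py .5003 .1042 .091
python3 - <<'E'
from h import *
k=viewer.get_calibration("wrist"); im=viewer.grab_frame("wrist"); cv2.imwrite("pics/w5.png",im[:,:,::-1])
for n,g in dict(slim_tube=(.5003,.1042)).items():
    c=viewer.cut_out("wrist",n)
    b=max(c,key=lambda a:(sil(k,n,(*g,.003,0),1)&a["mask"]).sum())["mask"]
    print(n,fit(n,[(k,b)],(*g,.003,0),[0,1]))
im=viewer.grab_frame("scene"); cv2.imwrite("pics/s2.png",cv2.resize(im[80:290,90:430],None,fx=2.2,fy=2.2)[:,:,::-1])
E
```

```text
clock: 27.62
tcp_pos: [0.5419, -0.1444, 0.2064]
ee_rot: [[-0.902, 0.432, -0.001], [0.432, 0.902, 0.0], [0.001, -0.0, -1.0]]
force: [0.8, -0.1, -0.4]
finger_gap: 0.803
finger_force: 0.0
clock: 28.28
tcp_pos: [0.5079, 0.0626, 0.2559]
ee_rot: [[-0.902, 0.432, 0.001], [0.432, 0.902, -0.0], [-0.001, 0.0, -1.0]]
force: [0.2, 0.3, 0.3]
finger_gap: 1.003
finger_force: 0.0
clock: 28.7
tcp_pos: [0.5004, 0.1042, 0.2554]
ee_rot: [[-0.902, 0.432, 0.001], [0.432, 0.902, -0.0], [-0.001, -0.0, -1.0]]
force: [-0.0, -0.9, 0.8]
finger_gap: 1.002
finger_force: 0.0
tcp [0.5004 0.1042 0.2554] units [0.01 0.   6.58] gap 1.002 F [-0.  -0.9  0.8] j [  3.  14. -14.  62.  -0.  29.] t 28.7
slim_tube (array([0.49986253, 0.10502986, 0.003     , 0.        ]), np.float64(0.05320197044334973))
```

View pics/s2.png

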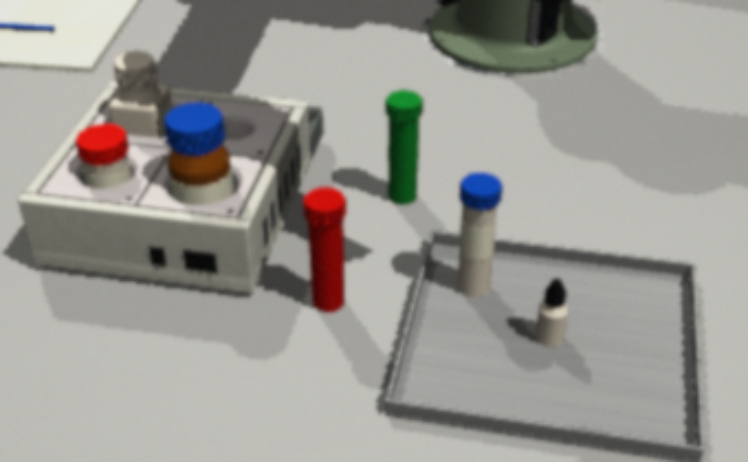

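All three stand in their bores (crop: jar (103,155), round (197,150), square (140,95)), and the bead bottle is untouched. Now the slim tube (480,190).

```bash

python3 -m inch '[[1,[0,0.02,0.5],[0,0,0]],[1,[0,0,1],[0,0,0]],[1,[0,0,1],[0,0,0]],[1,[0,0,1],[0,0,0]],[1,[0,0,1],[0,0,0]],[1,[0,0,1],[0,0,0]],[1,[0,0,0.6],[0,0,0]],[1,[0,0,0.4],[0,0,0]]]'
python3 -m inch '[[1,[0,0,0.05],[0,0,0]],[1,[0,0,0],[0,0,0]],[0,[0,0,0],[0,0,0]],[0,[0,0,0],[0,0,0]],[0,[0,0,0],[0,0,0]],[0,[0,0,0],[0,0,0]],[0,[0,0,0],[0,0,0]],[0,[0,0,0],[0,0,0]]]'
python3 -m inch '[[0,[0,0,0],[0,0,0]],[0,[0,0,0],[0,0,0]]]'
python3 go.py .449 -.1609 .25
```

```text
clock: 29.52
tcp_pos: [0.4993, 0.1041, 0.0905]
ee_rot: [[-0.901, 0.433, -0.003], [0.433, 0.901, -0.0], [0.002, -0.002, -1.0]]
force: [0.7, 0.8, -0.0]
finger_gap: 1.002
finger_force: 0.0
clock: 30.18
tcp_pos: [0.5012, 0.105, 0.0923]
ee_rot: [[-0.902, 0.432, 0.002], [0.432, 0.902, -0.0], [-0.002, 0.001, -1.0]]
force: [0.3, -0.4, 5.9]
finger_gap: 0.393
finger_force: 59.3
clock: 30.35
tcp_pos: [0.5011, 0.1051, 0.0923]
ee_rot: [[-0.902, 0.432, 0.002], [0.432, 0.902, -0.0], [-0.002, 0.001, -1.0]]
force: [-0.3, -0.8, 5.8]
finger_gap: 0.391
finger_force: 59.3
tcp [0.5011 0.1051 0.0923] units [ -2.72 -10.49  -6.31] gap 0.391 F [-0.3 -0.8  5.8] j [  4.  23. -28.  39.  -0.  29.] t 30.35
```

```bash

python3 -m inch '[[0,[0,0,-0.4],[0,0,0]],[0,[0,0,-0.8],[0,0,0]],[0,[0,0,-1],[0,0,0]],[0,[0,0,-1],[0,0,0]],[0,[0,0,-1],[0,0,0]],[0,[0,0,-1],[0,0,0]],[0,[0,0,-1],[0,0,0]],[0,[-0.1,-0.5,-0.8],[0,0,0]]]'
python3 -m inch '[[0,[-0.24,-0.92,0],[0,0,0]],[0,[-0.24,-0.92,0],[0,0,0]],[0,[-0.24,-0.92,0],[0,0,0]],[0,[-0.24,-0.92,0],[0,0,0]],[0,[-0.24,-0.92,0],[0,0,0]],[0,[-0.24,-0.92,0],[0,0,0]],[0,[-0.24,-0.92,0],[0,0,0]],[0,[-0.24,-0.92,0],[0,0,0]]]'
python3 -m inch '[[0,[-0.24,-0.92,0],[0,0,0]],[0,[-0.24,-0.92,0],[0,0,0]],[0,[-0.22,-0.79,0],[0,0,0]],[0,[0,0,0],[0,0,0]],[0,[0,0,0],[0,0,0]],[0,[0,0,0],[0,0,0]]]'
python3 go.py .449 -.1609 .177
```

```text
clock: 31.02
tcp_pos: [0.4976, 0.094, 0.2688]
ee_rot: [[-0.903, 0.43, 0.002], [0.43, 0.903, 0.001], [-0.001, 0.002, -1.0]]
force: [0.6, 0.2, -1.5]
finger_gap: 0.391
finger_force: 59.7
clock: 31.68
tcp_pos: [0.4603, -0.0948, 0.2668]
ee_rot: [[-0.902, 0.432, 0.0], [0.432, 0.902, 0.0], [0.0, 0.0, -1.0]]
force: [0.9, -0.7, -0.2]
finger_gap: 0.386
finger_force: 59.7
clock: 32.18
tcp_pos: [0.4482, -0.1604, 0.2665]
ee_rot: [[-0.902, 0.432, -0.0], [0.432, 0.902, 0.001], [0.0, 0.0, -1.0]]
force: [-1.2, 0.8, -1.1]
finger_gap: 0.388
finger_force: 59.7
tcp [ 0.4482 -0.1604  0.2665] units [-0.04 -0.01  3.58] gap 0.388 F [-1.2  0.8 -1.1] j [-29.  10. -18.  63.   0.  -3.] t 32.1833
```

```bash

python3 -m inch '[[0,[-0.03,-0.01,0.4],[0,0,0]],[0,[0,0,0.8],[0,0,0]],[0,[0,0,1],[0,0,0]],[0,[0,0,0.8],[0,0,0]],[0,[0,0,0.55],[0,0,0]],[0,[0,0,0],[0,0,0]],[0,[0,0,0],[0,0,0]]]'
python3 go.py .449 -.1609 .1373
python3 - <<'E'
from h import *
a=viewer.grab_frame("top")[110:290,280:460]; b=viewer.grab_frame("scene")[70:200,90:260]
cv2.imwrite("pics/p4.png",np.hstack([cv2.resize(x,(395,395)) for x in(a,b)])[:,:,::-1])
E
```

```text
clock: 32.77
tcp_pos: [0.4484, -0.1602, 0.1768]
ee_rot: [[-0.903, 0.431, -0.002], [0.431, 0.903, 0.001], [0.002, 0.0, -1.0]]
force: [0.1, 0.1, -0.1]
finger_gap: 0.388
finger_force: 59.7
tcp [ 0.4484 -0.1602  0.1768] units [-0.04 -0.01  1.58] gap 0.388 F [ 0.1  0.1 -0.1] j [-29.  14. -26.  50.   0.  -3.] t 32.7667
```

View pics/p4.png

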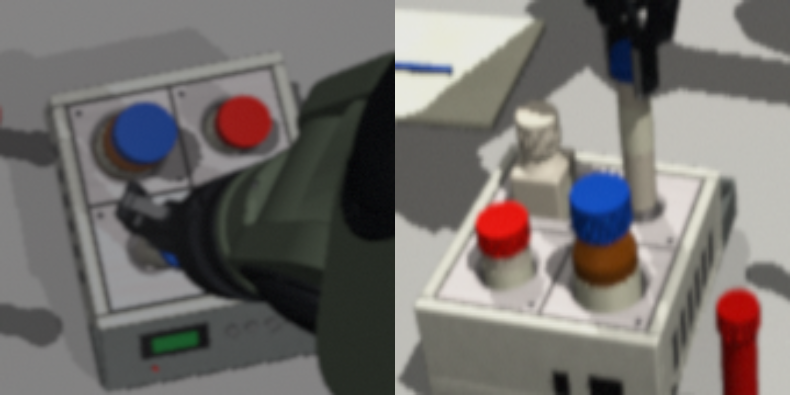

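The tube foot is over the small bore (top crop (150,250)). Lowering it.

```bash

python3 -m inch '[[0,[-0.02,0,0.25],[0,0,0]],[0,[0,0,0.25],[0,0,0]],[0,[0,0,0.25],[0,0,0]],[0,[0,0,0.25],[0,0,0]],[0,[0,0,0.25],[0,0,0]],[0,[0,0,0.15],[0,0,0]],[0,[0,0,0.12],[0,0,0]],[0,[0,0,0],[0,0,0]]]'
python3 -m inch '[[0,[0,0,0.05],[0,0,0]],[0,[0,0,0.03],[0,0,0]],[0,[0,0,0],[0,0,0]]]'
python3 go.py .449 -.1609 .1373
```

```text
clock: 33.53
tcp_pos: [0.449, -0.1614, 0.1388]
ee_rot: [[-0.902, 0.432, -0.001], [0.432, 0.902, 0.001], [0.001, 0.0, -1.0]]
force: [-0.6, -0.2, -1.2]
finger_gap: 0.388
finger_force: 59.7
clock: 33.78
tcp_pos: [0.4495, -0.1617, 0.1376]
ee_rot: [[-0.902, 0.432, 0.0], [0.432, 0.902, -0.0], [-0.0, -0.0, -1.0]]
force: [-0.0, 0.6, -1.0]
finger_gap: 0.386
finger_force: 59.7
tcp [ 0.4495 -0.1617  0.1376] units [0.03 0.02 0.01] gap 0.386 F [-0.   0.6 -1. ] j [-29.  16. -30.  44.  -0.  -3.] t 33.7833
```

```bash

python3 -m inch '[[0,[0,0,0.04],[0,0,0]],[0,[0,0,0.03],[0,0,0]],[0,[0,0,0],[0,0,0]]]'
```

```text
clock: 34.03
tcp_pos: [0.4507, -0.1623, 0.1373]
ee_rot: [[-0.902, 0.432, 0.003], [0.432, 0.902, -0.002], [-0.003, -0.0, -1.0]]
force: [-1.0, 1.2, 8.7]
finger_gap: 0.39
finger_force: 60.8
```

```bash

python3 -m inch '[[0.7,[0,0,0],[0,0,0]],[0.7,[0,0,0],[0,0,0]],[0.7,[0,0,0],[0,0,0]],[0.7,[0,0,0],[0,0,0]],[0.7,[0,0,-0.4],[0,0,0]],[0.7,[0,0,-1],[0,0,0]],[0.7,[0,0,-1],[0,0,0]],[0.7,[0,0,-1],[0,0,0]]]'
python3 -m inch '[[0.7,[0,0.3,-1],[0,0,0]],[0.7,[0,0.9,-1],[0,0,0]],[0.7,[0,0.9,0],[0,0,0]],[0.7,[0,0.9,0],[0,0,0]],[0.7,[0,0.9,0],[0,0,0]],[0.7,[0,0.9,0],[0,0,0]],[0.7,[0,0.9,0],[0,0,0]],[0.7,[0,0,0],[0,0,0]]]'
python3 -m inch '[[0.7,[0,0,0],[0,0,0]],[0.7,[0,0,0],[0,0,0]],[0.7,[0,0,0],[0,0,0]],[0.7,[0,0,0],[0,0,0]]]'
python3 - <<'E'
from h import *
G=dict(round_bottle=(.5415,-.1439),jar=(.5585,-.2363),slim_tube=(.449,-.1609),square_bottle=(.466,-.2533))
a=viewer.grab_frame("top"); k=viewer.get_calibration("top")
for n,g in G.items():
    c=viewer.cut_out("top",n)
    if c:
        b=max(c,key=lambda a:(sil(k,n,(*g,.048,0),1)&a["mask"]).sum())["mask"]
        print(n,fit(n,[(k,b)],(*g,.048,.18),[0,1])[0][:2].round(4),g)
b=viewer.grab_frame("scene")[80:220,90:260]; a=a[110:290,280:460]
cv2.imwrite("pics/end.png",np.hstack([cv2.resize(x,(395,395)) for x in(a,b)])[:,:,::-1])
E
```

```text
clock: 34.7
tcp_pos: [0.449, -0.1614, 0.2213]
ee_rot: [[-0.902, 0.432, -0.001], [0.432, 0.902, 0.001], [0.001, 0.0, -1.0]]
force: [0.2, 0.6, 0.5]
finger_gap: 0.697
finger_force: 0.0
clock: 35.37
tcp_pos: [0.512, -0.0302, 0.2705]
ee_rot: [[-0.904, 0.428, 0.0], [0.428, 0.904, 0.001], [0.0, 0.002, -1.0]]
force: [0.1, 0.0, 0.4]
finger_gap: 0.701
finger_force: 0.0
clock: 35.7
tcp_pos: [0.5106, -0.0339, 0.2707]
ee_rot: [[-0.901, 0.433, -0.0], [0.433, 0.901, -0.0], [0.0, -0.0, -1.0]]
force: [-0.0, 0.2, 0.3]
finger_gap: 0.702
finger_force: 0.0
```

View pics/end.png

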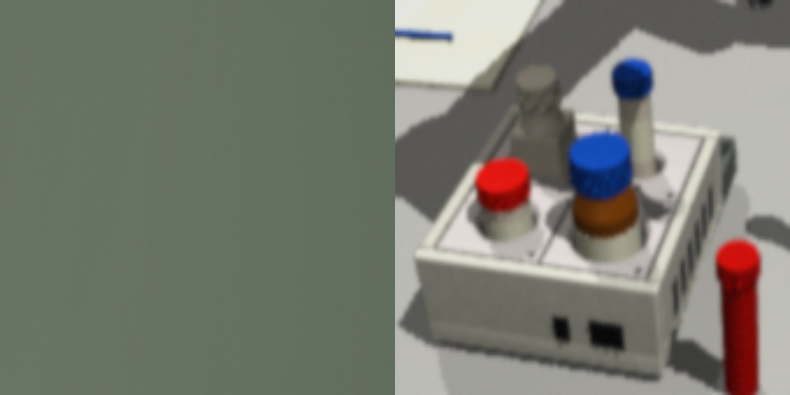

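The scene view shows all four upright in their bores: jar (503,200), round (603,195), square (543,125), slim (635,115). The arm blocks the top view, but each vessel touched its bore floor within 1 mm of the predicted height. Handing in.

```bash
python3 -c "
from rig import manip
print(manip.hand_in())"
```

```text
the job is handed in; nothing more can be done
None
```

I handed the job in with the round bottle, square bottle, jar and slim tube each standing upright and released in its matching bore, and the bead bottle not disturbed; hand-in gave no verdict.

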